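Pulse the blender

TASK

The washed cup of the small blender needs a test run: take the taller of the two steel cups, set it mouth down over the spindle of the white blender base so that its two lugs drop through the gaps in the steel collar, and press it straight down, fully home against the spring. Keeping it pressed home, turn it clockwise (seen from above) about a quarter turn, as far as it will go, against the return spring. The blender only runs while it is held, so finish holding the cup like that, pressed down and turned to the stop, with the gripper still on it; leave the short cup and the other things where they stand.

Things in the scene. Friction and masses are not known exactly. Their poses are not given: they have to be found in the camera images.
- tall_cup: Steel cup standing mouth down, 60 mm across, 80 mm to its closed top, wall 4 mm, 0.18 kg. Two lugs at the mouth, facing each other across the axis, reach 38 mm from the axis, 12 mm wide, 8 mm tall, flush with the mouth. Origin: centre of the mouth; z up through the closed top; x through both lugs and along the grip bar (a half turn about z changes nothing). The cup to use.
- tall_grip (a point): Middle of the tall cup's grip bar, on its axis, 93 mm above the mouth. The straight grey bar stands on the closed top: 52 mm long (along the cup's x), 18 mm thick, rising 26 mm above the closed top.
- short_cup: Steel cup standing mouth down, 60 mm across, 50 mm to its closed top, wall 4 mm, 0.18 kg. Two lugs at the mouth, facing each other across the axis, reach 38 mm from the axis, 12 mm wide, 8 mm tall, flush with the mouth. Origin: centre of the mouth; z up through the closed top; x through both lugs and along the grip bar (a half turn about z changes nothing). Stays where it stands.
- blender: Round white blender base fixed to the worktop, 116 mm across; origin at the centre of its underside, z up. On top a steel collar, 62 mm high, 8 mm thick, opening 67 mm across, with two gaps facing each other across the axis, along +x and -x of this frame (a small grey ridge on the housing under each).
- blender_plate (a point): Centre of the sprung drive plate inside the collar: upper face 52 mm above the worktop at rest. Spindle on its axis, 20 mm thick, up to 70 mm above the worktop. In each collar gap two small walls stand on the plate, 22 mm apart; a cup lug drops between them. Pressed 6 mm or more down, lugs can turn under the collar. The point moves with the plate.
- drive_press (a joint): How far the drive plate is pressed down, m: 0 at rest, 0.010 at its stop. The spring resists with about 4 N at first and 10 N at the stop, and pushes the plate back up when released.
- drive_turn (a joint): Turn of the drive plate, clockwise seen from above, rad: 0 at rest, 1.25 at its stop. The return spring resists with 0.06 N m at first and 0.16 N m at the stop. The plate is turned by the cup's lugs pushing its walls; lugs have up to 0.14 rad of play either way, so the cup turns 1.25 to 1.5 rad in all.
- timer: Egg timer, 59 mm in diameter, 53 mm tall, origin at the centre of its underside. Bystander.
- mill: Salt mill, 44 mm in diameter, 90 mm tall, origin at the centre of its underside. Bystander.
- mug: Stoneware mug, 82 x 109 mm with its handle, 74 mm tall, origin at its underside. Bystander.
- spice_jar: Spice jar with a black cap, 40 mm in diameter, 105 mm tall, origin at the centre of its underside. Bystander.

How it is judged:
By the outcome, as a careful person would: the job done as asked, in the order asked, and still so for the second after the job is handed in, while the arm keeps its last pose, push and grip.
It also fails if it takes over 45 s, if anything falls off the work surface, if the arm or the gripper's body presses on something with over 40 N, if the wrist force passes 120 N, or if a joint passes its speed limit or range.

ROBOT

A 7-joint arm with a two-finger parallel gripper is mounted at the origin on a cart in front of the work surface, level with it; the furniture and walls round the work are solid. World frame = base frame: x ahead of the robot, y to its left, z up, the work surface at z = 0. Lengths are in mm, angles in degrees, forces in N, time in s.
With the tool pointing down it reaches from about 425 to 925 mm from the base axis. Payload 6.8 kg.
Tool frame: the origin (TCP) lies at the very end of the fingers, on their centre line; the grasp point (between the pads) lies robot.hold_point_z behind it (robot.hold_point_z is the distance from the TCP to the grasp point, in mm); z points along the fingers, y is the line along which they close (so a half turn about z gives the same grasp; the last joint's range is limited). The gripper opens to 88 mm and grips with 3 to 60 N. Pads are 20 mm wide; open, the fingers measure 115 mm over their backs; the gripper's body (75 mm by 178 mm) begins 61 mm behind the grasp point.
Start: joints at [-71.511, 27.33, 1.283, 89.118, -0.659, 63.558, -4.761], TCP at [281.877, 613.346, 222.664] pointing down, gripper open.
Joint ranges: [-169.35, 169.35], [-19.33, 120.38], [-80.79, 83.38], [13.8, 139.57], [-78.32, 258.32], [9.67, 109.79], [-169.56, 169.56]. Speed limits (degrees/s): [136.94, 136.94, 180, 180, 180, 180, 180].

INTERFACE

Orientations are given as a 3x3 rotation matrix whose columns are the frame's x, y, z axes.
In Python, from rig import robot, viewer gives the robot as it stands. The module is installed in compiled form; this text tells all that it offers.
- The arm moves only by the shell command python3 -m inch 'ROWS'. ROWS is a JSON object whose one key "steps" holds a list of rows, each a list of 5 numbers: the shift along the tool's x, y, z in units of 30 mm (1.0 is 30 mm), then the turn about the tool's z in degrees, then the opening, from 0 (shut) to 1 (fully open). A call has 1 to 20 rows; each row shifts and turns the commanded pose from where the row before left it, along the tool's axes as they then stand; what a row does not reach is not made up. A row lasts 1/10 s, in which the tool goes at most 50 mm and 8.59 degrees, less where a joint would pass 70% of its speed; a pose out of reach is approached as far as the arm can. A call is refused whole if a number of a shift passes 1 or a number of a turn 8.59, either way. A call with a gripper value outside its range is refused whole. The fingers move at their own pace and stop on an object; the grip force is fixed at half the most. Time passes only in rows, so rows that do not move let the fingers close. It gives the time, the measured TCP pose, the force, the opening and the grip force at its end, in the units of the state.
- robot.state(): the state, without advancing time (a new reading comes with each control period).
- viewer.camera(name): name is "side" or "top"; returns the picture (400x640x3 uint8, blue, green, red); there is no depth.
- viewer.camera_model(name): a dict with "fx", "fy", "cx", "cy" (pixels), "xyz" and "rotation" of the camera in the world. Camera axes: x right, y down, z forward; pixel columns grow to the right and rows downward; lengths in mm; the calibration is good to about 2 mm. A picture is of the moment at which its call begins. camera_model takes no time and is no camera call.
- robot.finish_job(): hands the job in; it is judged then, once.
Trained networks look in the newest picture that a camera, given by its name, has taken for a name from the list of things; names that differ only in an ending like _2 or _b are one class to them, and where a whole thing is asked for, a point or a joint stands for the part that bears it (a point fixed in the world has none). Each returns a list of dicts, best first, with "conf" (0 to 1); they miss things now and then, are a little off and sometimes report something else, mostly with a low value. They report only what shows in the picture. A call takes as long as a camera call.
- viewer.find_in(camera, thing): "location" ([x, y, z] in mm, in the coordinates of the camera as it stood for that picture, good to about 4 mm: the middle of the surface that is visible of it).
The state is a dict: "time": time; "joint_pos": joint angles; "qd": joint speeds; "joint_torque": joint torques, N m; "eef_pos": TCP position; "orientation": TCP orientation; "wrist_force": force on the tool from outside, world axes, zero at the start; "ft_torque": the same for the moment, N m; "grip_width": finger opening in mm; "gripper_force": force on a finger pad.
Only numpy, scipy, OpenCV 4.12 (cv2) and the standard library are available. Lean on these libraries where they do the work, as an engineer would, in place of code of your own. Each camera call takes 0.05 s, during which the arm holds its last target. There are 200 camera calls.

## Working session

There is one attempt and no reset: what is moved stays moved. The work goes in short steps, Python scripts to look and compute and a shell command to move; the robot and the scene stay as the last step left them, time stands still between calls to the robot, and variables do not carry over. Pictures are saved under pics/ and viewed, at most 10 in all, crops included, and the job is handed in when it is done.

```bash
mkdir -p pics; cat > h.py <<'E'
import numpy as np, cv2
from rig import robot, viewer
def cam(n):
    m=viewer.camera_model(n); return m,np.array(m["xyz"],float),np.array(m["rotation"],float)
def toworld(n,p):
    m,t,R=cam(n); return R@np.array(p)+t
def proj(n,P):
    m,t,R=cam(n); c=R.T@(np.array(P,float)-t); return np.array([m["fx"]*c[0]/c[2]+m["cx"],m["fy"]*c[1]/c[2]+m["cy"]])
def ray(n,uv):
    m,t,R=cam(n); d=R@np.array([(uv[0]-m["cx"])/m["fx"],(uv[1]-m["cy"])/m["fy"],1]); return t,d/np.linalg.norm(d)
def atz(n,uv,z):
    t,d=ray(n,uv); return t+d*(z-t[2])/d[2]
def tri(a,ua,b,ub):
    t1,d1=ray(a,ua);t2,d2=ray(b,ub)
    s=np.linalg.lstsq(np.c_[d1,-d2],t2-t1,rcond=None)[0]
    p,q=t1+s[0]*d1,t2+s[1]*d2
    return (p+q)/2,np.linalg.norm(p-q)
E
python3 - <<'E'
from h import *
np.set_printoptions(precision=1,suppress=True)
for n in("top","side"):
    cv2.imwrite(f"pics/{n}0.png",viewer.camera(n)); m,t,R=cam(n); print(n,m["fx"],t,R.tolist())
    for k in("tall_cup","tall_grip","short_cup","blender","blender_plate","timer","mill","mug","spice_jar"):
        for r in viewer.find_in(n,k)[:2]:
            w=toworld(n,r["location"]); print(k,round(r["conf"],2),w,proj(n,w))
s=robot.state();print(s, robot.hold_point_z)
E
```

```text
top 424.00969409721495 [491.2 -38.3 940.5] [[0.00728949718864344, -0.9898298869477812, 0.14206920192525763], [-0.9998103680696784, -0.009779998324850582, -0.016839819866620368], [0.018057993551639704, -0.1419195072486823, -0.9897134748659232]]
tall_cup 0.75 [435.5  83.5  82.2] [253.9 285.7]
tall_cup 0.69 [762.1  48.3  32.1] [277.7 133.5]
tall_grip 0.79 [435.1  82.6  78.2] [254.6 285.8]
short_cup 0.88 [ 448.7 -161.2   51.1] [375. 279.]
blender 0.62 [591.  -27.8  52.5] [311.2 209.8]
blender_plate 0.84 [597.6 -25.8  47.2] [310.3 207. ]
blender_plate 0.61 [434.8  82.4  77.8] [254.7 286. ]
mill 0.95 [ 663.9 -196.1   81.6] [392.8 174. ]
mug 0.65 [761.1  48.3  33.6] [277.6 133.8]
spice_jar 0.97 [ 565.8 -203.   108.5] [399.5 220.2]
spice_jar 0.44 [596.1 -25.2  50.6] [310.  207.5]
side 408.04400618205506 [410.7 706.5 447.1] [[-0.9742407312850071, -0.08430493807776814, 0.20915944855769258], [-0.2248734180982137, 0.4328509286494142, -0.8729673644530852], [-0.01693940193986683, -0.897514763657425, -0.44065894485290574]]
tall_cup 0.57 [432.7 116.9  59.3] [388.5 249.8]
short_cup 0.56 [ 446.8 -138.5   35.2] [390.2 196.4]
blender 0.92 [588.7  12.6  49.9] [313.6 216.5]
blender 0.69 [747.8  74.3  44.9] [227.4 226. ]
blender_plate 0.74 [595.3 -25.8  51.2] [314.8 206.9]
mill 0.6 [ 661.7 -187.7   51. ] [304.  174.6]
mug 0.94 [747.5  75.3  47.6] [227.1 225.1]
spice_jar 0.8 [ 569.6 -198.5   62.6] [341.6 171.3]
{'time': 1.0, 'joint_pos': array([-71.5,  27.3,   1.3,  89.1,  -0.7,  63.6,  -4.8]), 'qd': array([-0. ,  0.1, -0. ,  0. , -0.1, -0. , -0.1]), 'joint_torque': array([  0. , -58.3,   1.5, -27.3,  -0.1,   0. ,   0. ]), 'eef_pos': array([281.9, 613.3, 222.7]), 'orientation': array([[-0.9,  0.4, -0. ],
       [ 0.4,  0.9,  0. ],
       [ 0. , -0. , -1. ]]), 'wrist_force': array([-0.2,  0.4,  0.5]), 'ft_torque': array([ 0.,  0., -0.]), 'gripper_force': 0.0, 'grip_width': 87.82004681662386} 18.700000000000003
```

```bash
python3 - <<'E'
import cv2
a=cv2.imread("pics/top0.png");b=cv2.imread("pics/side0.png")
cv2.imwrite("pics/top1.png",cv2.resize(a[150:330,210:430],None,fx=3.3,fy=3.3,interpolation=cv2.INTER_CUBIC))
cv2.imwrite("pics/side1.png",cv2.resize(b[140:300,200:440],None,fx=3.3,fy=3.3,interpolation=cv2.INTER_CUBIC))
E
```

```text
(no output)
```

View pics/top1.png

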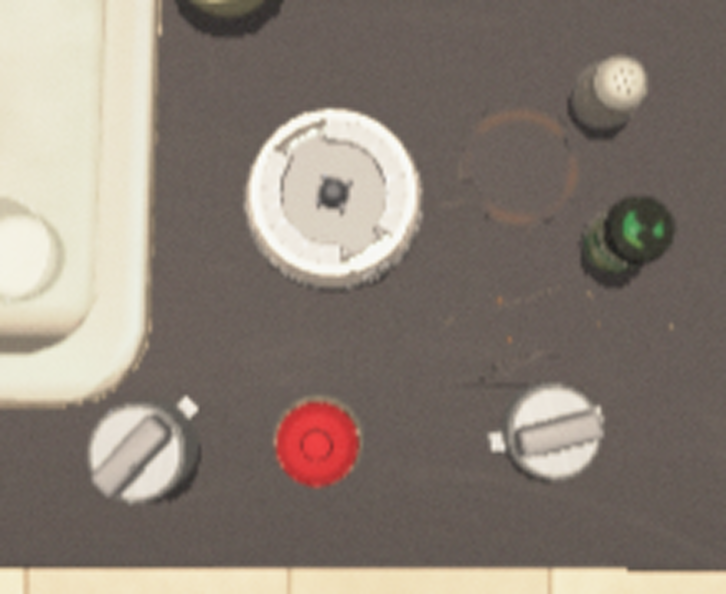

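View pics/side1.png

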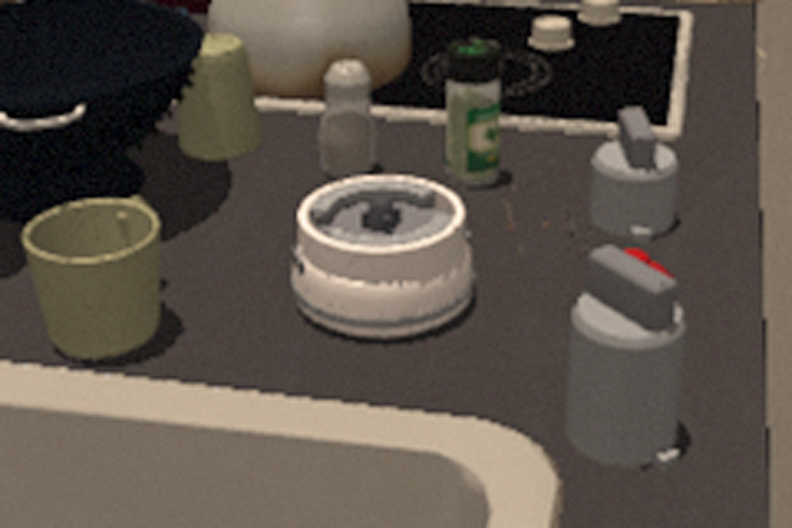

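View pics/top0.png

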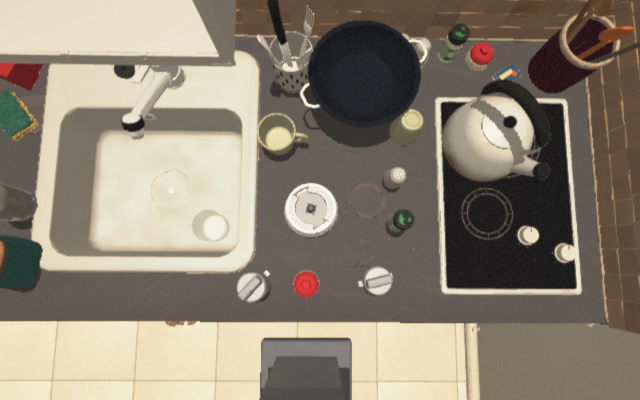

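The top view shows the tall cup at (254,286) with a lug at its upper right, the short cup at (376,281), the timer at (306,284) and the blender at (311,209). The collar notches seem to lie at the upper left and lower right, so I'll zoom in to confirm.

```bash
python3 - <<'E'
from h import *
a=cv2.imread("pics/top0.png");b=cv2.imread("pics/side0.png")
def z(im,x,y,w,h,s):return cv2.resize(im[y:y+h,x:x+w],None,fx=s,fy=s,interpolation=cv2.INTER_CUBIC)
A=z(a,281,177,60,64,6.66);B=z(b,284,188,64,60,6.2);C=z(a,230,264,45,45,5)
o=np.zeros((600,800,3),np.uint8)
o[:426,:399]=A[:426,:399];o[:372,400:796]=B[:372,:396];o[375:600,420:645]=C
# brighten
cv2.imwrite("pics/z1.png",cv2.convertScaleAbs(o,alpha=1.0))
np.set_printoptions(precision=1,suppress=True)
for P in([597,-27,0],[597,-27,62],[435,85,0],[435,85,80],[435,85,106]):print(P,proj("top",P),proj("side",P))
E
```

```text
[597, -27, 0] [311.1 209.8] [314.7 227.7]
[597, -27, 62] [310.8 206.5] [314.1 202. ]
[435, 85, 0] [258.7 283.5] [386.7 267.3]
[435, 85, 80] [253.3 285.9] [389.3 229.6]
[435, 85, 106] [251.3 286.8] [390.2 216.5]
```

View pics/z1.png

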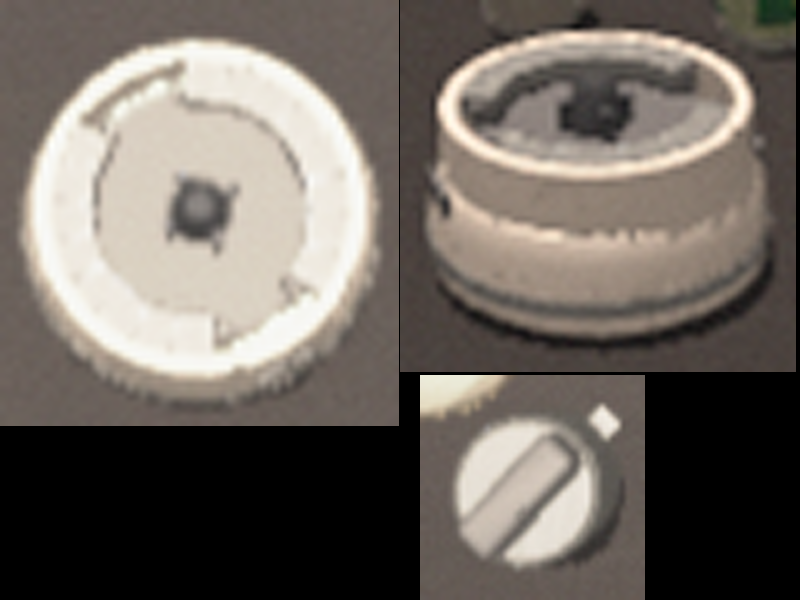

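The zoom shows the collar gaps centred at about 30° (crop mid-edges (135,93) and (267,318) about the centre (200,207)). The cup's bar and lug point to the upper right. Next I'll turn these into poses.

```bash
python3 - <<'E'
from h import *
np.set_printoptions(precision=1,suppress=True)
f=lambda p,s,o:[(p[0]+.5)/s-.5+o[0],(p[1]+.5)/s-.5+o[1]]
C=lambda x,y:f((x-420,y-375),5,(230,264)); S=lambda x,y:f((x,y),3.3,(200,140)); A=lambda x,y:f((x,y),6.66,(281,177)); B=lambda x,y:f((x-400,y),6.2,(284,188))
l1=atz("top",C(604.5,421),7);l2=atz("side",S(667,455),5)
print("lugs",l1,l2,(l1+l2)/2,np.degrees(np.arctan2(*(l1-l2)[1::-1])),np.linalg.norm((l1-l2)[:2]))
print("disc",atz("top",C(526,490),80))
print("bartop tri",tri("top",C(517,495),"side",S(636,267)))
e1,e2=atz("top",C(561,450),106),atz("top",C(473.5,540),106)
print("bar",e1,e2,(e1+e2)/2,np.degrees(np.arctan2(*(e1-e2)[1::-1])))
g1,g2=atz("top",A(135,93),62),atz("top",A(267,318),62)
print("gaps",g1,g2,(g1+g2)/2,np.degrees(np.arctan2(*(g1-g2)[1::-1])),np.linalg.norm(g1-g2))
print("spindle tri",tri("top",A(201,208),"side",B(600,98)),atz("top",A(201,208),70))
print("opening",atz("top",A(200,207),62), "outer",atz("top",A(201,208),62))
print("side rim c",atz("side",B(594,104),62))
for n in("top","side"):
    viewer.camera(n)
    for k in("tall_cup","tall_grip","blender","blender_plate"):
        for r in viewer.find_in(n,k)[:1]:
            w=toworld(n,r["location"]); print(n,k,round(r["conf"],2),w)
s=robot.state()["orientation"];print(np.degrees(np.arctan2(s[1,0],s[0,0])))
# blender yaw from edges
for p,q in(((85,120),(185,65)),((218,345),(315,290))):
    d=atz("top",A(*p),62)-atz("top",A(*q),62);print(np.degrees(np.arctan2(d[1],d[0]))-90)
# move to above cup: world delta in tool axes
R=s;d=np.array([433,88,150])-robot.state()["eef_pos"];print(R.T@d)
E
```

```text
lugs [458.2  67.8   7. ] [406.8 116.4   5. ] [432.5  92.1   6. ] -43.38278204814711 70.75812068915262
disc [433.6  89.9  80. ]
bartop tri (array([431.9,  90.1, 101.2]), np.float64(2.49672995999369))
bar [450.6  73.  106. ] [416.4 105.5 106. ] [433.5  89.3 106. ] -43.570227296391494
gaps [630.4  -5.8  62. ] [559.9 -47.9  62. ] [595.2 -26.8  62. ] 30.85369309624218 82.14052971435295
spindle tri (array([594., -27.,  59.]), np.float64(1.217936522989668)) [593.3 -27.1  70. ]
opening [594.5 -26.6  62. ] outer [594.2 -27.   62. ]
side rim c [592.9 -16.7  62. ]
top tall_cup 0.73 [434.4  85.6  81.2]
top tall_grip 0.8 [434.9  84.   80. ]
top blender 0.85 [587.6 -30.5  50.6]
top blender_plate 0.89 [595.8 -22.4  48.6]
side tall_cup 0.96 [437.3 116.2  60.2]
side tall_grip 0.98 [432.4 120.   61.6]
side blender 0.94 [587.5  12.1  51.5]
side blender_plate 0.8 [593.5 -28.1  48.5]
155.32007770873884
29.7769057769502
30.069406082590362
[-356.7 -414.3   72.7]
```

```bash
python3 -m inch '{"steps":[[-0.79,-0.91,0,0,1],[-0.79,-0.91,0,0,1],[-0.79,-0.91,0,0,1],[-0.79,-0.91,0,0,1],[-0.79,-0.91,0,0,1],[-0.79,-0.91,0,0,1],[-0.79,-0.91,0,0,1],[-0.79,-0.91,0,0,1],[-0.79,-0.91,0,0,1],[-0.79,-0.91,0,0,1],[-0.79,-0.91,0,0,1],[-0.79,-0.91,0,0,1],[-0.79,-0.91,0,0,1],[-0.79,-0.91,0,0,1],[0,0,0.8,6.3,1],[0,0,0.8,6.3,1],[0,0,0.6,6.2,1],[0,0,0,0,1],[0,0,0,0,1]]}'
cat > d.py <<'E'
import sys
from h import *
np.set_printoptions(precision=2,suppress=True)
s=robot.state();R=np.array(s["orientation"]);t=np.array([float(v) for v in sys.argv[1:4]]);yaw=np.degrees(np.arctan2(R[1,0],R[0,0]))
print("yaw",yaw,"turn",(yaw-float(sys.argv[4])+180)%360-180,"units",R.T@(t-s["eef_pos"])/30,"at target yaw:")
a=np.radians(float(sys.argv[4]));Q=np.array([[np.cos(a),np.sin(a),0],[np.sin(a),-np.cos(a),0],[0,0,-1]])
print(Q.T@(t-s["eef_pos"])/30,"pos",s["eef_pos"],"q",s["joint_pos"],"F",s["wrist_force"],"M",s["ft_torque"],"w",s["grip_width"],s["gripper_force"],"t",s["time"])
E
python3 d.py 433 90 84 136.5
```

```text
time: 3.4
eef_pos: [423.9, 127.6, 157.0]
orientation: [[-0.728, 0.686, -0.0], [0.686, 0.728, -0.0], [-0.0, -0.0, -1.0]]
wrist_force: [0.7, 0.4, 0.4]
grip_width: 87.6
gripper_force: 0.0
yaw 136.68284931643043 turn 0.18284931643043478 units [-1.08 -0.7   2.43] at target yaw:
[-1.08 -0.7   2.43] pos [423.88 127.57 157.04] q [-39.81  10.26  16.77 124.39  -4.1   45.86  26.24] F [0.66 0.4  0.42] M [-0.    0.02  0.05] w 87.61075607074807 0.0 t 3.4
```

```bash
python3 -m inch '{"steps":[[-0.54,-0.35,0.2,0.1,1],[-0.54,-0.35,0.2,0.1,1],[0,0,0.5,0,1],[0,0,0.5,0,1],[0,0,0.5,0,1],[0,0,0.3,0,1],[0,0,0.23,0,1],[0,0,0,0,1],[0,0,0,0,1]]}'; python3 d.py 433 90 84 136.5
python3 - <<'E'
from h import *
b=viewer.camera("side");cv2.imwrite("pics/s2.png",cv2.resize(b[130:300,310:470],None,fx=3.5,fy=3.5,interpolation=cv2.INTER_CUBIC))
E
```

```text
time: 4.3
eef_pos: [433.2, 90.1, 84.2]
orientation: [[-0.723, 0.69, 0.001], [0.69, 0.723, 0.0], [-0.0, 0.001, -1.0]]
wrist_force: [-0.8, -0.1, 0.3]
grip_width: 87.9
gripper_force: 0.0
yaw 136.34105477505068 turn -0.15894522494932062 units [ 0.   -0.01  0.01] at target yaw:
[ 0.   -0.01  0.01] pos [433.17  90.13  84.22] q [-34.    17.89  16.58 127.81  -8.74  35.28  35.32] F [-0.8  -0.08  0.3 ] M [-0.02 -0.02  0.07] w 87.91877843107275 0.0 t 4.3
```

View pics/s2.png

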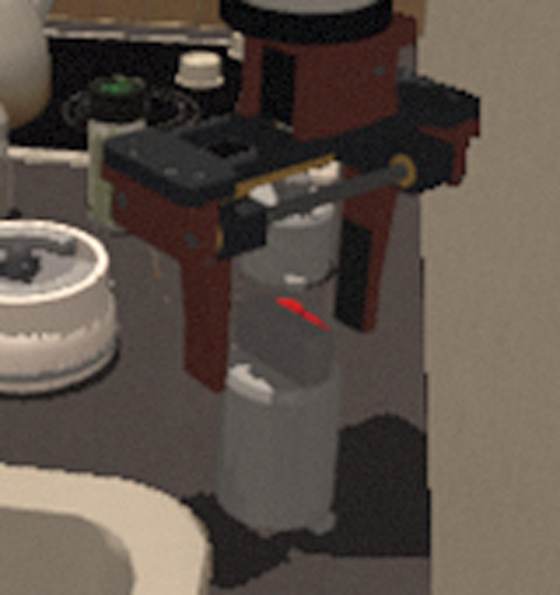

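The fingers straddle the bar, which sits at about (285,335) between them. I'll close and lift.

```bash
python3 -m inch '{"steps":[[0,0,0,0,0.5],[0,0,0,0,0.2],[0,0,0,0,0],[0,0,0,0,0],[0,0,0,0,0],[0,0,0,0,0],[0,0,0,0,0],[0,0,0,0,0],[0,0,-0.3,0,0],[0,0,-0.5,0,0],[0,0,-0.7,0,0],[0,0,-0.7,0,0],[0,0,-0.5,0,0],[0,0,-0.3,0,0],[0,0,0,0,0],[0,0,0,0,0]]}'; python3 d.py 594.5 -27 174 210.2
python3 - <<'E'
from h import *
viewer.camera("top");b=viewer.camera("side");cv2.imwrite("pics/s3.png",cv2.resize(b[90:290,290:490],None,fx=2.9,fy=2.9,interpolation=cv2.INTER_CUBIC))
E
```

```text
time: 5.95
eef_pos: [432.4, 89.9, 173.4]
orientation: [[-0.723, 0.691, -0.001], [0.691, 0.723, -0.0], [0.0, -0.0, -1.0]]
wrist_force: [-0.2, 0.4, -2.8]
grip_width: 17.5
gripper_force: 29.7
yaw 136.32075044305253 turn -73.87924955694746 units [-6.6   0.92 -0.02] at target yaw:
[-2.71 -6.09 -0.02] pos [432.35  89.88 173.4 ] q [-36.85   8.68  18.82 123.67  -3.75  48.2   30.6 ] F [-0.2   0.41 -2.84] M [ 0.04  0.01 -0.01] w 17.512983137228613 29.741729199886322 t 5.95
```

View pics/s3.png

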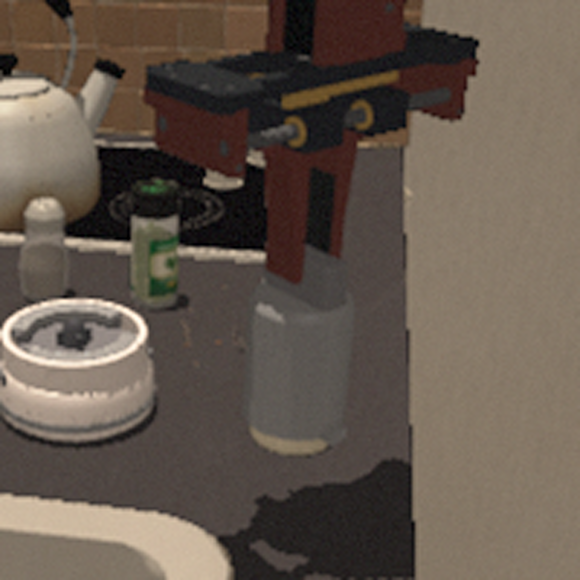

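```bash
python3 -m inch '{"steps":[[-0.4,0.05,0,0,0],[-0.66,0.09,0,0,0],[-0.7,0.1,0,0,0],[-0.7,0.1,0,0,0],[-0.7,0.1,0,0,0],[-0.7,0.1,0,0,0],[-0.7,0.1,0,0,0],[-0.7,0.1,0,0,0],[-0.66,0.09,0,0,0],[-0.4,0.05,0,0,0],[-0.28,0.04,0,0,0],[0,0,0,-8.2,0],[0,0,0,-8.2,0],[0,0,0,-8.2,0],[0,0,0,-8.2,0],[0,0,0,-8.2,0],[0,0,0,-8.2,0],[0,0,0,-8.2,0],[0,0,0,-8.2,0],[0,0,0,-8.2,0]]}'; python3 -m inch '{"steps":[[0,0,0,0,0],[0,0,0,0,0],[0,0,0,0,0]]}' >/dev/null;  python3 d.py 594.5 -27 174 210.2
python3 - <<'E'
from h import *
a=viewer.camera("top");b=viewer.camera("side")
z=lambda im,x,y:cv2.resize(im[y:y+100,x:x+80],None,fx=5,fy=5,interpolation=cv2.INTER_CUBIC)
cv2.imwrite("pics/s4.png",np.hstack([z(a,270,150),z(b,272,140)]))
E
```

```text
time: 8.05
eef_pos: [594.4, -26.4, 173.3]
orientation: [[-0.862, -0.507, -0.001], [-0.507, 0.862, 0.0], [0.001, 0.001, -1.0]]
wrist_force: [0.1, -0.2, -2.0]
grip_width: 17.7
gripper_force: 29.7
yaw -150.03464791872537 turn -0.23464791872538626 units [ 0.01 -0.   -0.01] at target yaw:
[ 0.01 -0.   -0.01] pos [594.8  -26.72 173.58] q [ -7.94  22.78   5.82 103.49  -2.78  53.89 119.03] F [-0.58  0.05 -2.04] M [ 0.02 -0.01 -0.04] w 17.97585689177346 29.7420734167099 t 8.35
```

View pics/s4.png

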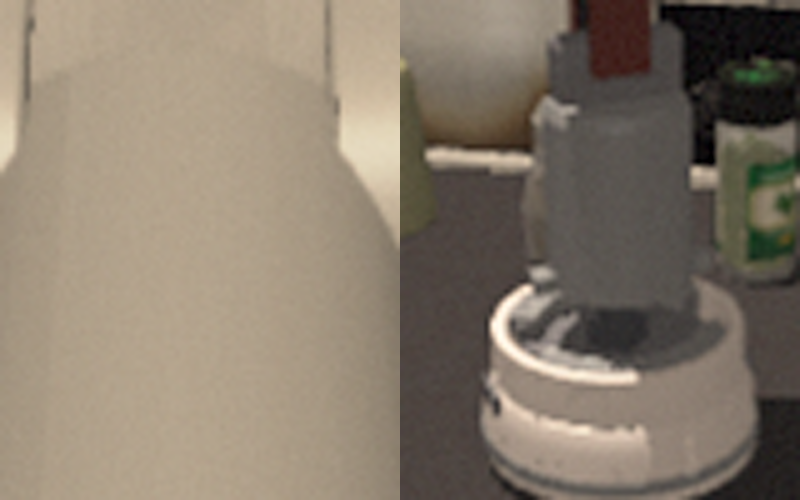

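```bash
python3 - <<'E'
from h import *
np.set_printoptions(precision=1,suppress=True)
for z in(93,130,170,186):print(z,proj("side",[594.8,-26.7,z]), proj("side",[594.8+10,-26.7,z])[0])
c,s=np.cos(np.radians(30)),np.sin(np.radians(30))
for r in(38,-38,):print("lug",proj("side",[594.8+r*c,-26.7+r*s,93]))
for r in(26,-26,):print("bar",proj("side",[594.8+r*c,-26.7+r*s,190]))
for sgn in(1,-1):
  m,t,R=cam("side");print("wall",proj("side",np.array([594.8,-26.7,130])+sgn*30*R[:,0]*[1,1,0]))
print("seen wall",[(x-400+.5)/5-.5+272 for x in(545,693)],"bar",[(x-400+.5)/5-.5+272 for x in(548,683)])
E
```

```text
93 [314.8 188.6] 310.0244811558997
130 [314.4 171.9] 309.5362156318798
170 [313.9 153.1] 308.98604954270036
186 [313.7 145.3] 308.75915820845364
lug [296.7 191.2]
lug [332.4 186.1]
bar [300.7 144.8]
bar [326.4 141.9]
wall [329.3 171.7]
wall [299.4 172.1]
seen wall [300.6, 330.2] bar [301.2, 328.2]
```

```bash
python3 -m inch '{"steps":[[-0.02,0.01,0.2,-0.2,0],[0,0,0.3,0,0],[0,0,0.2,0,0],[0,0,0.2,0,0],[0,0,0.1,0,0],[0,0,0.1,0,0],[0,0,0,0,0],[0,0,0,0,0]]}'; python3 d.py 594.8 -27 126 210.2;python3 -m inch '{"steps":[[0,0,0.05,0,0],[0,0,0.05,0,0],[0,0,0.05,0,0],[0,0,0,0,0],[0,0,0,0,0]]}'; python3 d.py 594.8 -27 126 210.2
```

```text
time: 9.25
eef_pos: [595.6, -26.2, 141.2]
orientation: [[-0.863, -0.505, 0.0], [-0.505, 0.863, 0.0], [-0.0, -0.0, -1.0]]
wrist_force: [-1.1, 0.9, 2.8]
grip_width: 17.6
gripper_force: 29.8
yaw -149.6831492782647 turn 0.11685072173531807 units [ 0.04 -0.01  0.51] at target yaw:
[ 0.04 -0.01  0.51] pos [595.58 -26.16 141.19] q [ -7.68  25.     5.46 104.95  -3.01  50.16 119.52] F [-1.06  0.87  2.84] M [ 0.11  0.38 -0.05] w 17.640275880097104 29.770606756210327 t 9.25
time: 9.75
eef_pos: [595.6, -26.2, 136.5]
orientation: [[-0.863, -0.505, 0.0], [-0.505, 0.863, 0.0], [-0.0, -0.0, -1.0]]
wrist_force: [-0.9, 1.4, 5.7]
grip_width: 17.8
gripper_force: 29.8
yaw -149.68329739157284 turn 0.11670260842720381 units [ 0.04 -0.01  0.35] at target yaw:
[ 0.04 -0.01  0.35] pos [595.61 -26.22 136.47] q [ -7.64  25.34   5.42 105.15  -3.05  49.63 119.55] F [-0.85  1.36  5.71] M [0.16 0.4  0.01] w 17.77491381211313 29.773145020008087 t 9.75
```

```bash
python3 - <<'E'
from h import *
b=viewer.camera("side")
cv2.imwrite("pics/s5.png",cv2.resize(b[150:245,275:355],None,fx=6.3,fy=6.3,interpolation=cv2.INTER_CUBIC))
np.set_printoptions(precision=1,suppress=True)
P=np.array([594.8,-26.7,0])
for z in(42,46,52,62,122,132,138,142,148):print(z,(proj("side",P+[0,0,z])-[275,150]+.5)*6.3)
E
```

```text
42 [256.9 384.9]
46 [256.7 374.3]
52 [256.3 358.3]
62 [255.7 331.5]
122 [251.7 164.3]
132 [251.  135.3]
138 [250.6 117.8]
142 [250.4 106.1]
148 [249.9  88.4]
```

View pics/s5.png

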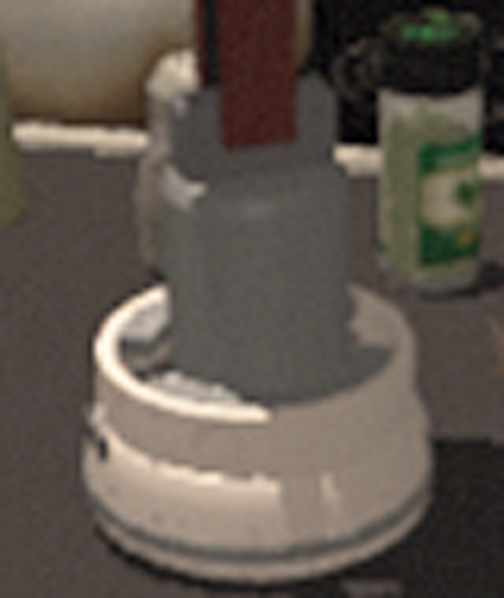

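```bash
python3 - <<'E'
from h import *
r=lambda n,s,sz:cv2.resize(cv2.imread(n),sz,interpolation=cv2.INTER_AREA)
s4=r("pics/s4.png",5,(160,100))[:,80:];s5=r("pics/s5.png",6.3,(80,95));s3=r("pics/s3.png",2.9,(200,200))
# s4 offset (272,140); s5 (275,150); s3 (290,90)
def z(im,x,y):return cv2.convertScaleAbs(cv2.resize(im[y:y+55,x:x+38],None,fx=7,fy=7,interpolation=cv2.INTER_CUBIC),alpha=1.8)
cv2.imwrite("pics/cmp.png",np.hstack([z(s3,82,80)[:,:265],z(s4,26,0),z(s5,22,8)]))
np.set_printoptions(precision=1,suppress=True)
c,s=np.cos(np.radians(120)),np.sin(np.radians(120))
for tcp,o in(((594.8,-26.7,173.6),(298,140)),((595.6,-26.2,136.5),(297,158))):
  for off in(84,90):
    T=np.array(tcp);m=T*[1,1,0]+[0,0,T[2]-off]
    q=lambda P:(proj("side",P)-o+.5)*7
    print(off,"tip near",q(T+[c*9,s*9,0]),q(T+[c*20,s*20,0]),"disc near",q(m+[-5,29.5,80]),"bar top ends",q(m+[-22,-13,106]),q(m+[22,13,106]),"barbottom right",q(m+[-22,-13,80]))
E
```

```text
84 tip near [123.8  93.4] [135.3 106.5] disc near [107.3 134.7] bar top ends [200.6  -2.6] [23.7 18. ] barbottom right [201.4  85.5]
90 tip near [123.8  93.4] [135.3 106.5] disc near [107.8 155.4] bar top ends [200.8  17.9] [24.5 38.9] barbottom right [201.6 105.5]
84 tip near [130.4  91.7] [141.6 106. ] disc near [114.2 134.9] bar top ends [205.7  -3.1] [32.3 19.3] barbottom right [206.5  81.6]
90 tip near [130.4  91.7] [141.6 106. ] disc near [114.7 154.8] bar top ends [205.9  16.6] [33.1 39.3] barbottom right [206.7 100.8]
```

View pics/cmp.png

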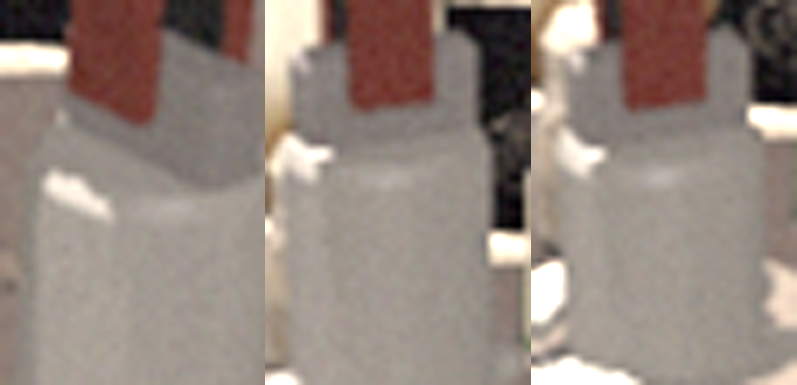

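```bash
for i in 1 2 3; do :; done; python3 -m inch '{"steps":[[0,0,0.05,0,0],[0,0,0.05,0,0],[0,0,0,0,0],[0,0,0,0,0]]}'|egrep 'pos|force'; python3 -m inch '{"steps":[[0,0,0.05,0,0],[0,0,0.05,0,0],[0,0,0,0,0],[0,0,0,0,0]]}'|egrep 'pos|force';python3 d.py 594.8 -27 126 210.2
```

```text
eef_pos: [596.2, -25.9, 134.7]
wrist_force: [-2.7, 1.8, 13.1]
gripper_force: 29.9
eef_pos: [597.5, -25.4, 134.2]
wrist_force: [-7.0, 1.6, 27.8]
gripper_force: 30.1
yaw -149.65844242699688 turn 0.14155757300312644 units [ 0.11 -0.    0.27] at target yaw:
[ 0.11 -0.    0.27] pos [597.53 -25.39 134.2 ] q [ -7.61  25.53   5.35 105.18  -3.14  49.14 119.6 ] F [-7.04  1.65 27.85] M [0.66 1.89 0.02] w 17.97028588416618 30.13416051864624 t 10.6
```

```bash
python3 -m inch '{"steps":[[0.03,0.017,0,0,0],[0.03,0.017,0,0,0],[0,0,0,0,0],[0,0,0,0,0]]}'|egrep 'pos|force';python3 d.py 594.8 -27 126 210.2;  python3 -m inch '{"steps":[[0,0,0,4,0],[0,0,0,4,0],[0,0,0,4,0],[0,0,0,4,0],[0,0,0,0,0],[0,0,0,0,0]]}'|egrep 'pos|force';python3 d.py 594.8 -27 126 210.2
```

```text
eef_pos: [596.4, -25.4, 134.3]
wrist_force: [-4.2, 3.6, 25.1]
gripper_force: 30.1
yaw -149.6551199141176 turn 0.14488008588239154 units [ 0.07 -0.02  0.28] at target yaw:
[ 0.07 -0.02  0.28] pos [596.39 -25.44 134.26] q [ -7.63  25.37   5.34 105.43  -3.12  48.93 119.58] F [-4.19  3.58 25.12] M [0.6  1.17 0.03] w 17.987321849804058 30.06337881088257 t 11.0
eef_pos: [596.3, -25.6, 134.3]
wrist_force: [-5.2, 2.4, 25.9]
gripper_force: 30.0
yaw -165.65347903205472 turn -15.853479032054679 units [ 0.06 -0.03  0.27] at target yaw:
[ 0.07 -0.01  0.28] pos [596.34 -25.64 134.25] q [-10.54  25.5    9.15 105.64  -5.28  48.88 105.54] F [-5.21  2.41 25.87] M [0.45 1.3  0.09] w 17.679870391539207 30.032763183116913 t 11.6
```

```bash
python3 -m inch '{"steps":[[0,0,0,6,0],[0,0,0,6,0],[0,0,0,6,0],[0,0,0,6,0],[0,0,0,0,0],[0,0,0,0,0]]}'|egrep 'pos|force';python3 d.py 594.8 -27 126 210.2;  python3 -m inch '{"steps":[[0,0,0,5,0],[0,0,0,5,0],[0,0,0,5,0],[0,0,0,5,0],[0,0,0,5,0],[0,0,0,0,0],[0,0,0,0,0]]}'|egrep 'pos|force';python3 d.py 594.8 -27 126 210.2
```

```text
eef_pos: [596.2, -25.8, 134.2]
wrist_force: [-5.3, 2.1, 26.7]
gripper_force: 30.0
yaw 170.3501092048688 turn -39.84989079513119 units [ 0.04 -0.05  0.27] at target yaw:
[ 0.06 -0.01  0.27] pos [596.21 -25.76 134.16] q [-14.91  25.86  14.92 105.95  -8.65  48.91  84.59] F [-5.32  2.12 26.67] M [0.38 1.31 0.16] w 17.988993087123692 30.020989179611206 t 12.2
eef_pos: [596.1, -25.9, 134.1]
wrist_force: [-4.2, 1.6, 27.7]
gripper_force: 30.1
yaw 145.35366366912794 turn -64.84633633087205 units [ 0.02 -0.06  0.27] at target yaw:
[ 0.06 -0.01  0.27] pos [596.14 -25.9  134.06] q [-19.49  26.49  21.05 106.26 -12.33  49.1   62.96] F [-4.17  1.6  27.74] M [0.35 1.34 0.21] w 17.63123543921126 30.053952634334564 t 12.9
```

```bash
python3 -m inch '{"steps":[[0,0,0,4,0],[0,0,0,4,0],[0,0,0,0,0],[0,0,0,0,0]]}'|egrep 'pos:';python3 d.py 594.8 -27 126 210.2;  python3 -m inch '{"steps":[[0,0,0,3,0],[0,0,0,3,0],[0,0,0,0,0],[0,0,0,0,0]]}'|egrep 'pos:';python3 d.py 594.8 -27 126 210.2
```

```text
eef_pos: [596.3, -26.0, 134.1]
yaw 137.37409649336223 turn -72.82590350663776 units [ 0.02 -0.06  0.27] at target yaw:
[ 0.06 -0.    0.27] pos [596.3  -26.   134.07] q [-20.96  26.76  23.04 106.36 -13.54  49.18  56.09] F [-4.64  1.42 26.78] M [0.27 1.29 0.28] w 17.759703294614877 30.09492516517639 t 13.3
eef_pos: [596.8, -26.4, 134.1]
yaw 131.38016697028533 turn -78.81983302971466 units [ 0.03 -0.07  0.27] at target yaw:
[0.07 0.02 0.27] pos [596.8  -26.36 134.07] q [-22.05  26.99  24.55 106.41 -14.46  49.21  50.96] F [-3.48  1.31 24.49] M [0.13 0.89 0.34] w 17.726885918395578 30.134930312633514 t 13.7
```

```bash
python3 -m inch '{"steps":[[0,0,0,2,0],[0,0,0,2,0],[0,0,0,0,0],[0,0,0,0,0]]}'|egrep 'pos:';python3 d.py 594.8 -27 126 210.2;  python3 -m inch '{"steps":[[0,0,0,2,0],[0,0,0,2,0],[0,0,0,0,0],[0,0,0,0,0]]}'|egrep 'pos:';python3 d.py 594.8 -27 126 210.2
```

```text
eef_pos: [596.8, -26.2, 134.0]
yaw 127.44237566450214 turn -82.75762433549785 units [ 0.02 -0.07  0.27] at target yaw:
[0.07 0.01 0.27] pos [596.77 -26.18 133.99] q [-22.79  27.15  25.54 106.46 -15.09  49.28  47.58] F [-3.24  1.09 24.45] M [0.21 0.8  0.7 ] w 17.91340331457062 30.76088011264801 t 14.1
eef_pos: [596.8, -26.3, 134.0]
yaw 123.48420679762789 turn -86.7157932023721 units [ 0.02 -0.07  0.27] at target yaw:
[0.07 0.01 0.27] pos [596.81 -26.34 133.98] q [-23.52  27.32  26.55 106.5  -15.71  49.35  44.2 ] F [-3.63  0.62 24.51] M [0.08 0.79 0.99] w 18.913986863968148 32.60311475023627 t 14.5
```

```bash
python3 -m inch '{"steps":[[0,0,0.02,-1,0],[0,0,0,0,0],[0,0,0,0,0],[0,0,0,0,0],[0,0,0,0,0],[0,0,0,0,0],[0,0,0,0,0],[0,0,0,0,0],[0,0,0,0,0],[0,0,0,0,0]]}'|egrep 'pos:';python3 d.py 594.8 -27 126 210.2;python3 - <<'E'
from h import *
b=viewer.camera("side")
cv2.imwrite("pics/s6.png",cv2.resize(b[150:245,275:355],None,fx=6.3,fy=6.3,interpolation=cv2.INTER_CUBIC))
E
```

```text
eef_pos: [597.1, -26.4, 133.9]
yaw 124.45862570850446 turn -85.74137429149553 units [ 0.03 -0.08  0.26] at target yaw:
[0.08 0.02 0.26] pos [597.05 -26.38 133.91] q [-23.31  27.29  26.29 106.49 -15.58  49.29  45.06] F [-4.36  0.71 28.05] M [0.2  1.07 0.82] w 18.579268424392822 31.742273289710283 t 15.5
```

View pics/s6.png

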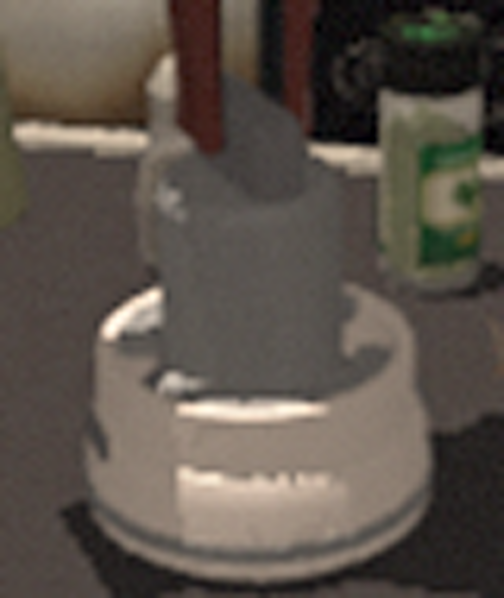

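The cup is upright inside the collar, with its bar turned about 80° from where it went in. The torque jumped at the stop and the 28 N push is steady, so I'll hand in.

```bash
python3 -c "
from rig import robot
print(robot.finish_job())"
```

```text
the job is handed in; nothing more can be done
None
```

I set the tall cup over the spindle, pressed it to a hard stop at about 28 N and turned it clockwise about 80° until the torque jumped. I handed the job in at about 15.5 s with the gripper still holding it there and no other object touched; the full press and turn are judged from force, torque and one picture, since the drive joints could not be read.

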